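# Steady the rocking drawer chest with a wedge

### The job

The low drawer chest rocks on its one short foot. Press down on its top above the short foot to feel it rock, push the wooden wedge along the bench under that foot until it is snug, then press firmly on the same corner again for a moment to prove that it no longer rocks. Only press and push with the fingertips: nothing is lifted or carried, the chest stays in its place, the other things are left alone, and the wedge is left under the foot with the chest level.

Things in the scene. Friction and masses are not known exactly. Their poses are not given: they have to be found in the camera images.
- chest: low wooden drawer chest standing loose on the bench, 2 to 3 kg; lid 208 (x) x 248 (y) mm, its flat clear top 92 mm above the bench. Three brass-knobbed drawer fronts face its +x, away from the robot. Four feet 26 x 26 mm at x = +-80, y = +-100 mm: three 22 mm tall, the one at (+80, +100) 8 mm shorter, hanging in the air. Origin: centre of its base at bench level, z up
- short_foot (a point): centre of the underside of the chest's short foot, 8 mm above the bench while the chest is level; axes as the chest's. The foot reaches 13 mm to each side; the chest's side wall stands 20 mm out in +y, the lid 24 mm
- corner (a point): where to press: point on the chest's top straight above the short foot, 24 mm in from both lid edges. A downward press of about 2 to 3 N here rocks the chest about the two neighbouring feet by about 0.06 rad, until the short foot meets the bench (about 8 mm); it rocks back when released
- wedge: plain wooden wedge, about 120 g, lying loose on the bench on the chest's +y side, about in line with the short foot, thin end (own -y) towards it; 110 long (y) x 40 wide (x) mm, height growing evenly from 3 mm at the -y end to 20 mm at the +y end. Origin: centre of its flat underside
- wedge_end (a point): centre of the wedge's upright thick end face (40 x 20 mm), 10 mm above the bench. Pushed here along the wedge's -y it slides with about 1 N; once its slope meets the foot's outer edge, some 32 mm in, the push climbs steeply: about 8 N makes it snug without lifting the chest. It does not slip back
- heel: not part of the job: stack of leather heel lifts, 52 x 60 x 28 mm block; origin on its underside
- tin: not part of the job: round flat polish tin, diameter 76, height 26 mm; origin on its underside
- last: not part of the job: wooden shoe last, about 215 x 56 x 62 mm; origin on its underside
- hammer: not part of the job: hammer lying on its side, about 260 mm long, its origin under it
- awl: not part of the job: awl with a wooden handle, about 150 mm long; origin on its underside
- spool: not part of the job: wooden thread spool, diameter 44, height 50 mm; origin on its underside
- tray: not part of the job: wooden nail tray with four compartments, 120 x 160 x 35 mm; origin on its underside
Things that resemble listed ones, but are neither listed nor needed, are in the scene too. Leave any turquoise look-alike of the wedge alone.

How it is judged:
On the way, in this order (a step that is already met when the one before it is completed fails the run):
1. the chest rocks under a press on its top above the short foot (angle between chest's own z axis and vertical above 0.03 rad and contact force between the fingers and chest above 0.5 N and horizontal distance between the grasp point and corner below 0.05 m), for 0.1 s.
2. the thin end of the wedge lies under the short foot (x of wedge in the frame of short_foot between -0.03 and 0.03 m and y of wedge in the frame of short_foot between 0 and 0.06 m), for 0.2 s.
3. pressed with more than 5 N above the short foot, the chest stays level (all of step 2 and contact force between the fingers and chest above 5 N and horizontal distance between the grasp point and corner below 0.05 m and angle between chest's own z axis and vertical below 0.015 rad), for 0.3 s.
At the end, for the whole second after the job is handed in: the wedge lies on the bench under the short foot (its middle within 30 mm sideways of the foot's centre and 0 to 60 mm outside it), the chest is level within 0.015 rad (about 2 mm of rock at the corner), and both are at rest (all of step 2 and angle between chest's own z axis and vertical below 0.015 rad and height (world z) of wedge below 0.006 m and linear speed of each of chest, wedge below 0.01 m/s); the robot touches nothing.
It fails at once if the wedge is lifted or tipped up instead of pushed along the bench (height (world z) of wedge above 0.012 m or angle between wedge's own z axis and vertical above 0.25 rad).
It fails at once if the chest is lifted, tipped far over or shoved more than 30 mm (distance of chest from where it was at the start of the episode above 0.03 m or height (world z) of chest above 0.02 m or angle between chest's own z axis and vertical above 0.15 rad).
It fails at once if another thing on the bench is moved by more than 30 mm (distance of any of heel, tin, last, hammer, awl, spool, tray from where it was at the start of the episode above 0.03 m).
It also fails if it takes over 54 s, if anything falls off the work surface, if the arm or the gripper's body presses on something with over 40 N, if the wrist force passes 120 N, or if a joint passes its speed limit or range.

### The arm

A 6-joint arm with a two-finger parallel gripper is mounted at the origin on the work surface. World frame = base frame: x ahead of the robot, y to its left, z up, the work surface at z = 0. Lengths are in m, angles in rad, forces in N, time in s.
With the tool pointing down it reaches from about 0.35 to 0.775 m from the base axis. Payload 7.3 kg.
Tool frame: the origin (TCP) lies midway between the tips of the shut fingers; the grasp point (between the pads) lies bot.grip_depth behind it (bot.grip_depth is the distance from the TCP to the grasp point, in m); z points along the fingers, y is the line along which they close (so a half turn about z gives the same grasp; the last joint's range is limited). The gripper opens to 92 mm and grips with 3 to 60 N. Pads are 19 mm wide; open, the fingers measure 130 mm over their backs; the gripper's body (75 mm by 190 mm) begins 47 mm behind the grasp point.
Start: joints at [-1.251, 0.342, 1.524, -0, 1.275, -0.146], TCP at [0.236, -0.469, 0.227] pointing down, gripper open.
Joint ranges: [-2.53, 2.53], [-0.77, 2.02], [0.04, 2.7], [-1, 4.14], [0.28, 2.66], [-3.11, 3.11]. Speed limits (rad/s): [2.57, 2.57, 3.14, 3.14, 3.14, 3.14].

### API

Orientations are given as a unit quaternion [x, y, z, w].
In Python, from rig import monitor, vision, finish_job, bot gives the robot as it stands.
- The arm moves only by the shell command python3 -m inch 'ROWS' [FORCE]. ROWS is JSON, a list of rows, each a list of 3 entries, a list of its own where there are three numbers: the opening, from -1 (shut) to 1 (fully open), then the shift along the world's x, y, z in cm, then the turn, a rotation vector about the world's x, y, z in rad. In form: [[fingers, [tx, ty, tz], [ax, ay, az]], ...]. A call has exactly 10 rows; each row is the pose to reach, as a shift and turn from the pose commanded when the call began; what a row does not reach only later rows make up. A row lasts 1/12 s, in which the tool goes at most 41.7 mm and 7.16 degrees, less where a joint would pass 70% of its speed; a pose out of reach is approached as far as the arm can. A call with a gripper value outside its range is refused whole. The fingers move at their own pace and stop on an object; FORCE is the grip in N (left out, the last holds). Time passes only in rows, so rows that repeat a pose let the fingers close, or fill a call up. It gives the time, the measured TCP pose, the force, the opening and the grip force at its end, in the units of the state.
- monitor.get_state(): the state, without advancing time (a new reading comes with each control period).
- vision.grab_frame(name): name is "side" or "top" or "wrist"; returns (picture, depth): 384x512x3 uint8, red, green, blue; 384x512 float32, m along the optical axis (not along the pixel's ray), 0 where there is no reading.
- vision.camera_model(name): a dict with "fovy" (degrees; the focal length in pixels is half the picture's height over the tangent of half this angle, whatever the lens; pixels are square), "cx", "cy" (the principal point, pixels), "R" (3x3) and "t" (3): a world point X has camera coordinates R X + t; the wrist camera has in their place "T_tool_cam" (4x4, takes a point from camera to tool coordinates, whose origin is the TCP and whose axes are the flange's). Camera axes: x right, y down, z forward; pixel columns grow to the right and rows downward; lengths in m; the calibration is good to about 2 mm. A picture is of the moment at which its call begins: read the wrist's pose just before it. camera_model takes no time and is no camera call.
- finish_job(): hands the job in; it is judged then, once.
The state is a dict: "clock": time; "joint_positions": joint angles; "joint_velocities": joint speeds; "tau": joint torques, N m; "tcp_pos": TCP position; "orientation": TCP orientation; "contact_force": force on the tool from outside, world axes, zero at the start; "ft_torque": the same for the moment, N m; "grip_width": finger opening in m; "grip_force": force on a finger pad.
Only numpy, scipy, OpenCV 4.12 (cv2) and the standard library are available. Lean on these libraries where they do the work, as an engineer would, in place of code of your own. Each camera call takes 0.05 s, during which the arm holds its last target. There are 200 camera calls.

## Working session

There is one attempt and no reset: what is moved stays moved. The work goes in short steps, Python scripts to look and compute and a shell command to move; the robot and the scene stay as the last step left them, time stands still between calls to the robot, and variables do not carry over. Pictures are saved under pics/ and viewed, at most 10 in all, crops included, and the job is handed in when it is done.

```bash
ls; mkdir -p pics
python3 - <<'E'
from rig import monitor,vision,bot
import cv2,numpy as np
s=monitor.get_state();print(s['clock'],s['tcp_pos'],s['orientation'],s['grip_width'],bot.grip_depth)
for n in('top','side'):
    p,d=vision.grab_frame(n);np.savez(f'pics/{n}0.npz',p=p,d=d)
    cv2.imwrite(f'pics/{n}0.png',p[...,::-1]);print(n,vision.camera_model(n))
E
```

```text
pics
0.0 [ 0.23566306 -0.46866337  0.22602497] [ 9.72998406e-01  2.30810441e-01 -9.51826381e-05 -7.95722677e-04] 0.09166178508129362 0.0188
top {'fovy': 48.64519202215239, 'cx': 252.26812265310815, 'cy': 194.54430000656262, 'R': array([[ 7.81745504e-04, -9.99999628e-01,  3.64869420e-04],
       [-9.91166783e-01, -8.23229005e-04, -1.32618738e-01],
       [ 1.32618989e-01, -2.57972347e-04, -9.91167058e-01]]), 't': array([0.00654552, 0.61092817, 1.65782777])}
side {'fovy': 52.61158698399625, 'cx': 250.271025356619, 'cy': 194.44501724617504, 'R': array([[-0.93767515, -0.34677897, -0.02257562],
       [-0.14939009,  0.46089395, -0.87479104],
       [ 0.3137641 , -0.81689725, -0.48397415]]), 't': array([0.5669968 , 0.17037669, 1.04799509])}
```

View pics/top0.png

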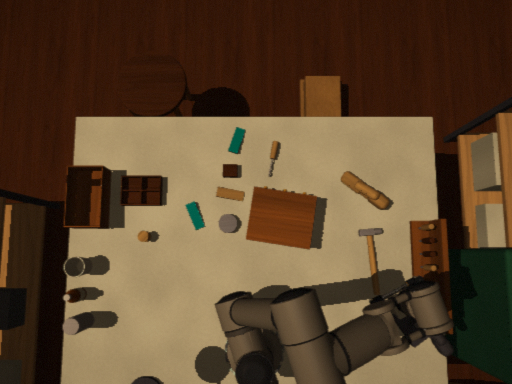

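View pics/side0.png

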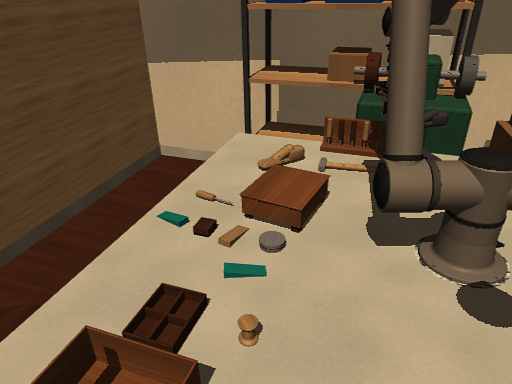

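The top view shows the chest at about (282,217), the wooden wedge at about (230,194), and turquoise decoys at (237,140) and (195,215). The tin is at (229,223). I'll enlarge this area.

```bash
python3 - <<'E'
import cv2,numpy as np
p=np.load('pics/top0.npz')['p'][160:260,205:335]
cv2.imwrite('pics/c1.png',cv2.resize(p,None,fx=6,fy=6,interpolation=cv2.INTER_CUBIC)[...,::-1])
E
cat > h.py <<'E'
import numpy as np
from rig import vision
def px(n,u,v,z):
    c=vision.camera_model(n);f=192/np.tan(np.radians(c['fovy']/2))
    R,t=np.array(c['R']),np.array(c['t'])
    d=R.T@np.array([(u-c['cx'])/f,(v-c['cy'])/f,1]);o=-R.T@t
    return o+d*(z-o[2])/d[2]
def uv(n,X):
    c=vision.camera_model(n);f=192/np.tan(np.radians(c['fovy']/2))
    q=np.array(c['R'])@X+c['t'];return q[:2]/q[2]*f+[c['cx'],c['cy']]
E
```

```text
(no output)
```

View pics/c1.png

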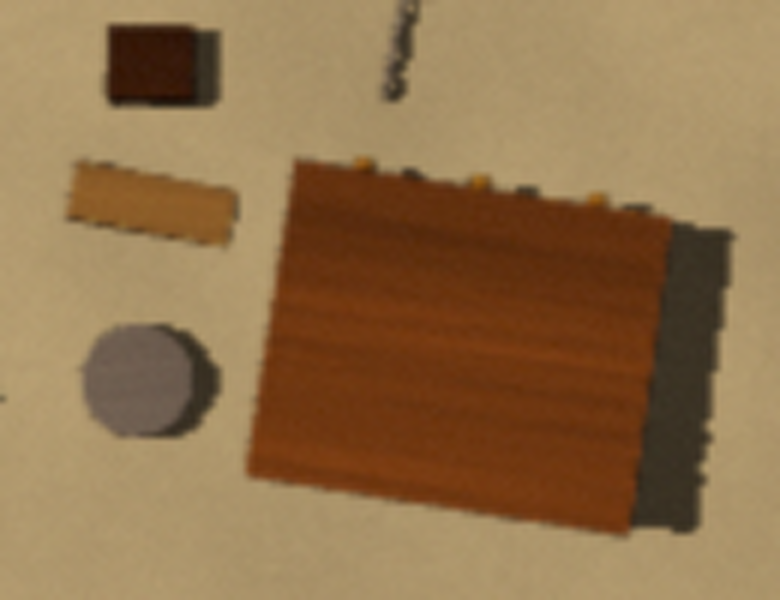

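The enlarged crop gives these lid corners: (295,160), (670,218), (630,535), (247,475). The wedge corners are (77,162) and (66,217) at the thick end, and (237,190) and (228,244) at the thin end.

Run:
```python
from h import *
np.set_printoptions(precision=4,suppress=True)
g=lambda u,v,z:px('top',(u+.5)/6-.5+205,(v+.5)/6-.5+160,z)
A,B,C,D=[g(*q,.092) for q in[(295,160),(670,218),(630,535),(247,475)]]
print('lid',A,B,C,D,'sizes',[np.linalg.norm(a-b) for a,b in((A,B),(C,D),(A,D),(B,C))])
ex=(A+B-C-D)[:2];ey=(A+D-B-C)[:2];yaw=(np.arctan2(ex[1],ex[0])+np.arctan2(-ey[0],ey[1]))/2
cen=(A+B+C+D)[:2]/4;R=np.array([[np.cos(yaw),-np.sin(yaw)],[np.sin(yaw),np.cos(yaw)]])
foot=cen+R@[.08,.1];print('yaw',yaw,'cen',cen,'corner',foot)
W=[g(77,162,.02),g(66,217,.02),g(237,190,.003),g(228,244,.003)]
th=(W[0]+W[1])[:2]/2;tn=(W[2]+W[3])[:2]/2
wy=th-tn;wyaw=np.arctan2(-wy[0],wy[1]);wc=(th+tn)/2
print('wedge',W,'len',np.linalg.norm(wy),'wid',[np.linalg.norm(W[0]-W[1]),np.linalg.norm(W[2]-W[3])],'yaw',wyaw,'c',wc,'end',th,'thin',tn)
print('in foot frame',R.T@(wc-foot), R.T@(th-foot),R.T@(tn-foot))
print('heel',[g(*q,.028)[:2] for q in[(108,103),(195,103),(108,25)]],'tin',g(137,380,.026)[:2], 'gap heel foot frame',R.T@(g(108,103,.0)[:2]-foot))
np.savez('m.npz',foot=foot,yaw=yaw,th=th,tn=tn,wyaw=wyaw,R=R)
```

```text
lid [0.6366 0.0013 0.092 ] [ 0.5989 -0.2409  0.092 ] [ 0.3958 -0.2116  0.092 ] [0.4335 0.0318 0.092 ] sizes [np.float64(0.24512673104186208), np.float64(0.24633040242790433), np.float64(0.20535406582494742), np.float64(0.20522327881406718)]
yaw -0.150168197958018 cen [ 0.5162 -0.1048] corner [ 0.6103 -0.0179]
wedge [array([0.6462, 0.1485, 0.02  ]), array([0.6086, 0.1555, 0.02  ]), array([0.6295, 0.0405, 0.003 ]), array([0.5924, 0.0465, 0.003 ])] len 0.10966896451628533 wid [np.float64(0.03816247397308247), np.float64(0.03757843806439523)] yaw -0.15023970571015702 c [0.6192 0.0977] end [0.6274 0.152 ] thin [0.611  0.0435]
in foot frame [-0.0085  0.1157] [-0.0085  0.1705] [-0.0085  0.0609]
heel [array([0.6853, 0.1274]), array([0.6853, 0.0686]), array([0.7389, 0.1279])] tin [0.4984 0.1063] gap heel foot frame [0.057  0.1576]
```

```bash
python3 -m inch '[[-1,[37.4,45.1,-2],[0,0,0.955]],[-1,[37.4,45.1,-2],[0,0,0.955]],[-1,[37.4,45.1,-2],[0,0,0.955]],[-1,[37.4,45.1,-2],[0,0,0.955]],[-1,[37.4,45.1,-2],[0,0,0.955]],[-1,[37.4,45.1,-2],[0,0,0.955]],[-1,[37.4,45.1,-2],[0,0,0.955]],[-1,[37.4,45.1,-2],[0,0,0.955]],[-1,[37.4,45.1,-2],[0,0,0.955]],[-1,[37.4,45.1,-2],[0,0,0.955]]]' 20
```

```text
clock: 0.93
tcp_pos: [0.5024, -0.1466, 0.2122]
orientation: [0.758, 0.652, -0.0, -0.0]
contact_force: [-0.0, -0.7, 0.4]
grip_width: 0.0296
grip_force: 0.0
```

```bash
python3 -m inch '[[-1,[10.8,12.9,-5],[0,0,0]],[-1,[10.8,12.9,-5],[0,0,0]],[-1,[10.8,12.9,-5],[0,0,0]],[-1,[10.8,12.9,-5],[0,0,0]],[-1,[10.8,12.9,-8],[0,0,0]],[-1,[10.8,12.9,-10.5],[0,0,0]],[-1,[10.8,12.9,-10.5],[0,0,0]],[-1,[10.8,12.9,-10.5],[0,0,0]],[-1,[10.8,12.9,-10.5],[0,0,0]],[-1,[10.8,12.9,-10.5],[0,0,0]]]'
```

```text
clock: 1.77
tcp_pos: [0.6106, -0.0204, 0.1097]
orientation: [0.758, 0.652, 0.001, 0.001]
contact_force: [0.3, 0.6, -0.0]
grip_width: 0.0003
grip_force: 0.0
```

Run:
```python
from rig import monitor,vision
import cv2,numpy as np
s=monitor.get_state();print(s['tcp_pos'],s['orientation'],s['contact_force'],s['grip_width'])
a=[]
p,d=vision.grab_frame('side');a.append(cv2.resize(p[140:270,190:350],None,fx=5,fy=4.6,interpolation=cv2.INTER_CUBIC))
cv2.imwrite('pics/s1.png',a[0][...,::-1])
```

```text
[ 0.61064109 -0.02035293  0.10972067] [0.7584245  0.65175838 0.00115396 0.00139981] [ 0.28196448  0.60396678 -0.03780318] 0.0002950964894266303
```

View pics/s1.png

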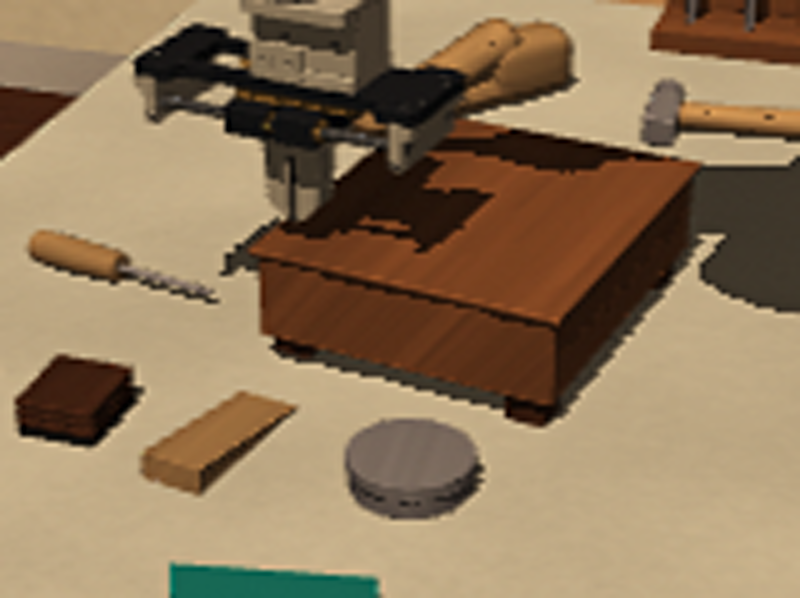

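The fingers hang above the short-foot corner at about (295,220). The wedge lies with its thin end towards the foot. Now I'll press.

```bash
python3 -m inch '[[-1,[0,0,-0.8],[0,0,0]],[-1,[0,0,-1.4],[0,0,0]],[-1,[0,0,-1.7],[0,0,0]],[-1,[0,0,-1.9],[0,0,0]],[-1,[0,0,-2.1],[0,0,0]],[-1,[0,0,-2.3],[0,0,0]],[-1,[0,0,-2.4],[0,0,0]],[-1,[0,0,-2.4],[0,0,0]],[-1,[0,0,-2.4],[0,0,0]],[-1,[0,0,-2.4],[0,0,0]]]'
```

```text
clock: 2.65
tcp_pos: [0.6103, -0.0194, 0.0854]
orientation: [0.758, 0.652, 0.001, 0.001]
contact_force: [-1.8, 0.6, 11.0]
grip_width: 0.0007
grip_force: 5.8
```

```bash
cat >> h.py <<'E'
def tilt(n='side'):
    p,d=vision.grab_frame(n);c=vision.camera_model(n);f=192/np.tan(np.radians(c['fovy']/2))
    m=np.load('m.npz');q=[]
    for x in np.linspace(-.09,.09,40):
        for y in np.linspace(-.11,.11,40):
            w=m['foot']+m['R']@(np.array([x,y])-[.08,.1])
            u,v=np.round(uv(n,[*w,.092])).astype(int);z=d[v,u]
            if z>0:q.append(np.array(c['R']).T@(np.array([(u-c['cx'])/f*z,(v-c['cy'])/f*z,z])-c['t']))
    q=np.array(q);q=q[abs(q[:,2]-.09)<.012];A=np.c_[q[:,:2],np.ones(len(q))]
    for _ in range(5):
        s=np.linalg.lstsq(A,q[:,2],rcond=None)[0];k=abs(A@s-q[:,2])<.003;A,q=A[k],q[k]
    F=m['foot'];return len(q),'grad in chest axes',m['R'].T@s[:2],'z corner',s@[*F,1]
E
python3 -c "
from h import *
from rig import monitor
print(tilt(),monitor.get_state()['contact_force'])"
```

```text
(1313, 'grad in chest axes', array([-0.05027564, -0.03893139]), 'z corner', np.float64(0.08442465595154233)) [-1.98311365  0.33888256 11.94065739]
```

```bash
python3 -m inch '[[-1,[0,0,2],[0,0,0]],[-1,[0,0,4],[0,0,0]],[-1,[1,6,4],[0,0,0]],[-1,[2.2,20.5,4],[0,0,0]],[-1,[2.2,20.5,4],[0,0,0]],[-1,[2.2,20.5,4],[0,0,0]],[-1,[2.2,20.5,4],[0,0,0]],[-1,[2.2,20.5,2],[0,0,0]],[-1,[2.2,20.5,0],[0,0,0]],[-1,[2.2,20.5,-2],[0,0,0]]]'
python3 -c "
from h import *
print(tilt())"
```

```text
clock: 3.53
tcp_pos: [0.6312, 0.1867, 0.0626]
orientation: [0.757, 0.653, -0.0, 0.0]
contact_force: [-0.9, -0.7, -0.6]
grip_width: 0.0006
grip_force: 0.0
(1581, 'grad in chest axes', array([-0.00277328, -0.00124975]), 'z corner', np.float64(0.09106447879392307))
```

```bash
python3 -m inch '[[-1,[0,0,-2],[0,0,0]],[-1,[0,0,-4],[0,0,0]],[-1,[0,0,-5],[0,0,0]],[-1,[0,0,-5.2],[0,0,0]],[-1,[0,0,-5.2],[0,0,0]],[-1,[0,0,-5.2],[0,0,0]],[-1,[0,0,-5.2],[0,0,0]],[-1,[0,0,-5.2],[0,0,0]],[-1,[0,0,-5.2],[0,0,0]],[-1,[0,0,-5.2],[0,0,0]]]'
python3 - <<'E'
from h import *
import cv2
m=np.load('m.npz');from rig import monitor
s=monitor.get_state();print(m['R'].T@(np.array(s['tcp_pos'])[:2]-m['foot']),s['tcp_pos'],s['contact_force'])
p,d=vision.grab_frame('side');cv2.imwrite('pics/s2.png',cv2.resize(p[170:280,180:330],None,fx=5,fy=5,interpolation=cv2.INTER_CUBIC)[...,::-1])
E
```

```text
clock: 4.42
tcp_pos: [0.6319, 0.1855, 0.0122]
orientation: [0.758, 0.652, 0.0, 0.0]
contact_force: [0.0, -0.6, -0.1]
grip_width: 0.0005
grip_force: 0.0
[-0.00900824  0.20438677] [0.63192495 0.18551    0.01217441] [ 0.01249145 -0.5954067  -0.10879521]
```

View pics/s2.png

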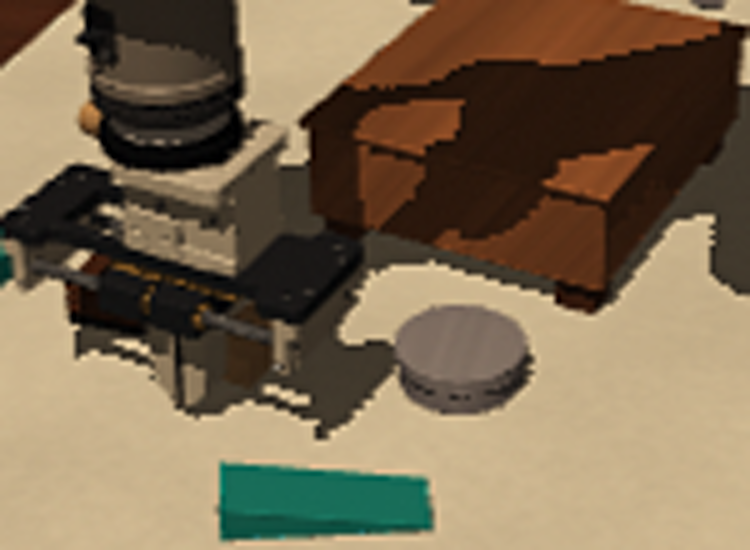

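```bash
python3 -m inch '[[-1,[0,0,-0.3],[0,0,0]],[-1,[-0.15,-1,-0.3],[0,0,0]],[-1,[-0.23,-1.5,-0.3],[0,0,0]],[-1,[-0.3,-2,-0.3],[0,0,0]],[-1,[-0.38,-2.5,-0.3],[0,0,0]],[-1,[-0.45,-3,-0.3],[0,0,0]],[-1,[-0.53,-3.5,-0.3],[0,0,0]],[-1,[-0.6,-4,-0.3],[0,0,0]],[-1,[-0.68,-4.5,-0.3],[0,0,0]],[-1,[-0.75,-5,-0.3],[0,0,0]]]'
python3 -m inch '[[-1,[-0.08,-0.5,0],[0,0,0]],[-1,[-0.15,-1,0],[0,0,0]],[-1,[-0.23,-1.5,0],[0,0,0]],[-1,[-0.3,-2,0],[0,0,0]],[-1,[-0.38,-2.5,0],[0,0,0]],[-1,[-0.42,-2.8,0],[0,0,0]],[-1,[-0.45,-3,0],[0,0,0]],[-1,[-0.48,-3.2,0],[0,0,0]],[-1,[-0.51,-3.4,0],[0,0,0]],[-1,[-0.51,-3.4,0],[0,0,0]]]'
python3 - <<'E'
from h import *
import cv2
m=np.load('m.npz');from rig import monitor
s=monitor.get_state();print(m['R'].T@(np.array(s['tcp_pos'])[:2]-m['foot']),s['tcp_pos'],s['contact_force'])
p,d=vision.grab_frame('top');cv2.imwrite('pics/t2.png',cv2.resize(p[150:250,190:320],None,fx=6,fy=6,interpolation=cv2.INTER_CUBIC)[...,::-1])
E
```

```text
clock: 5.3
tcp_pos: [0.6241, 0.135, 0.0086]
orientation: [0.758, 0.652, 0.0, 0.0]
contact_force: [0.3, 0.5, 0.0]
grip_width: 0.0003
grip_force: 0.2
clock: 6.13
tcp_pos: [0.619, 0.1012, 0.0085]
orientation: [0.758, 0.652, -0.0, 0.0]
contact_force: [0.2, -0.3, -0.0]
grip_width: -0.0
grip_force: 0.0
[-0.00916103  0.11908552] [0.61901244 0.10119159 0.00853139] [ 0.16822414 -0.26062882 -0.01091816]
```

View pics/t2.png

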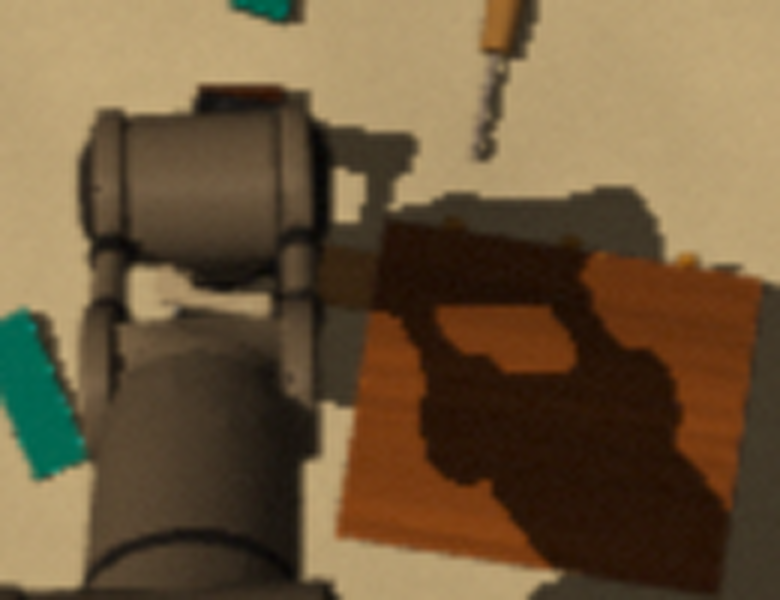

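The wedge shows at (345,275) with its thin end already under the lid edge, and the chest hasn't moved. I'll creep in from here.

```bash
python3 -m inch '[[-1,[-0.05,-0.3,0],[0,0,0]],[-1,[-0.08,-0.5,0],[0,0,0]],[-1,[-0.11,-0.7,0],[0,0,0]],[-1,[-0.14,-0.9,0],[0,0,0]],[-1,[-0.16,-1.1,0],[0,0,0]],[-1,[-0.18,-1.2,0],[0,0,0]],[-1,[-0.2,-1.3,0],[0,0,0]],[-1,[-0.21,-1.4,0],[0,0,0]],[-1,[-0.21,-1.4,0],[0,0,0]],[-1,[-0.21,-1.4,0],[0,0,0]]]'
python3 -m inch '[[-1,[-0.01,-0.05,0],[0,0,0]],[-1,[-0.01,-0.1,0],[0,0,0]],[-1,[-0.02,-0.15,0],[0,0,0]],[-1,[-0.03,-0.2,0],[0,0,0]],[-1,[-0.04,-0.25,0],[0,0,0]],[-1,[-0.04,-0.3,0],[0,0,0]],[-1,[-0.04,-0.3,0],[0,0,0]],[-1,[-0.04,-0.3,0],[0,0,0]],[-1,[-0.04,-0.3,0],[0,0,0]],[-1,[-0.04,-0.3,0],[0,0,0]]]'
```

```text
clock: 7.02
tcp_pos: [0.6169, 0.0874, 0.0085]
orientation: [0.758, 0.652, -0.0, 0.0]
contact_force: [0.8, 0.8, 0.2]
grip_width: 0.0003
grip_force: 0.0
clock: 7.85
tcp_pos: [0.6165, 0.0845, 0.0085]
orientation: [0.758, 0.652, 0.0, 0.0]
contact_force: [0.4, 0.6, 0.1]
grip_width: 0.0004
grip_force: 0.5
```

Not snug yet; I'll go on in small steps.

```bash
python3 -m inch '[[-1,[-0.01,-0.05,0],[0,0,0]],[-1,[-0.01,-0.1,0],[0,0,0]],[-1,[-0.02,-0.15,0],[0,0,0]],[-1,[-0.03,-0.2,0],[0,0,0]],[-1,[-0.03,-0.2,0],[0,0,0]],[-1,[-0.03,-0.2,0],[0,0,0]],[-1,[-0.03,-0.2,0],[0,0,0]],[-1,[-0.03,-0.2,0],[0,0,0]],[-1,[-0.03,-0.2,0],[0,0,0]],[-1,[-0.03,-0.2,0],[0,0,0]]]'
```

```text
clock: 8.68
tcp_pos: [0.6162, 0.0827, 0.0086]
orientation: [0.758, 0.652, 0.0, -0.0]
contact_force: [0.5, 4.4, 0.2]
grip_width: 0.0008
grip_force: 2.3
```

Contact: 4.4 N, so the slope has met the foot. Another millimetre.

```bash
python3 -m inch '[[-1,[-0.01,-0.03,0],[0,0,0]],[-1,[-0.01,-0.06,0],[0,0,0]],[-1,[-0.01,-0.08,0],[0,0,0]],[-1,[-0.01,-0.1,0],[0,0,0]],[-1,[-0.01,-0.1,0],[0,0,0]],[-1,[-0.01,-0.1,0],[0,0,0]],[-1,[-0.01,-0.1,0],[0,0,0]],[-1,[-0.01,-0.1,0],[0,0,0]],[-1,[-0.01,-0.1,0],[0,0,0]],[-1,[-0.01,-0.1,0],[0,0,0]]]'
python3 -c "
from h import *
print(tilt())"
```

```text
clock: 9.52
tcp_pos: [0.6162, 0.0822, 0.0086]
orientation: [0.758, 0.652, 0.0, -0.0]
contact_force: [0.2, 6.8, -0.1]
grip_width: 0.0005
grip_force: 3.5
(1529, 'grad in chest axes', array([-0.0013338 ,  0.00010685]), 'z corner', np.float64(0.09132396139787985))
```

```bash
python3 -m inch '[[-1,[-0.01,-0.03,0],[0,0,0]],[-1,[-0.01,-0.06,0],[0,0,0]],[-1,[-0.01,-0.06,0],[0,0,0]],[-1,[-0.01,-0.06,0],[0,0,0]],[-1,[-0.01,-0.06,0],[0,0,0]],[-1,[-0.01,-0.06,0],[0,0,0]],[-1,[-0.01,-0.06,0],[0,0,0]],[-1,[-0.01,-0.06,0],[0,0,0]],[-1,[-0.01,-0.06,0],[0,0,0]],[-1,[-0.01,-0.06,0],[0,0,0]]]'
python3 -c "
from h import *
print(tilt())"
```

```text
clock: 10.4
tcp_pos: [0.6161, 0.082, 0.0086]
orientation: [0.758, 0.652, 0.001, -0.0]
contact_force: [1.0, 7.0, -0.8]
grip_width: 0.0003
grip_force: 4.2
(1519, 'grad in chest axes', array([-0.00050428,  0.00029274]), 'z corner', np.float64(0.09137987552659098))
```

Snug at 7 N with the chest level. I'll back off, rise, and return above the corner.

```bash
python3 -m inch '[[-1,[0.15,1,0],[0,0,0]],[-1,[0.4,2.5,0],[0,0,0]],[-1,[0.4,2.5,0],[0,0,0]],[-1,[0.4,2.5,3],[0,0,0]],[-1,[0.4,2.5,7],[0,0,0]],[-1,[0.4,2.5,11],[0,0,0]],[-1,[0.4,2.5,11],[0,0,0]],[-1,[0,-1,11],[0,0,0]],[-1,[-0.3,-4,11],[0,0,0]],[-1,[-0.6,-7,11],[0,0,0]]]'
python3 -m inch '[[-1,[0,-3,0],[0,0,0]],[-1,[0,-3,0],[0,0,0]],[-1,[0,-3,0],[0,0,0]],[-1,[0,-3,-1],[0,0,0]],[-1,[0,-3,-1.5],[0,0,0]],[-1,[0,-3,-1.5],[0,0,0]],[-1,[0,-3,-1.5],[0,0,0]],[-1,[0,-3,-1.5],[0,0,0]],[-1,[0,-3,-1.5],[0,0,0]],[-1,[0,-3,-1.5],[0,0,0]]]'
```

```text
clock: 11.28
tcp_pos: [0.6099, 0.0101, 0.1187]
orientation: [0.758, 0.653, -0.0, 0.001]
contact_force: [-0.4, 0.3, -0.1]
grip_width: 0.0005
grip_force: 0.0
clock: 12.12
tcp_pos: [0.6102, -0.0188, 0.1038]
orientation: [0.758, 0.652, 0.0, 0.0]
contact_force: [0.1, 0.1, 0.2]
grip_width: 0.0007
grip_force: 0.0
```

```bash
python3 -m inch '[[-1,[0,0,-0.6],[0,0,0]],[-1,[0,0,-1],[0,0,0]],[-1,[0,0,-1.2],[0,0,0]],[-1,[0,0,-1.3],[0,0,0]],[-1,[0,0,-1.4],[0,0,0]],[-1,[0,0,-1.4],[0,0,0]],[-1,[0,0,-1.4],[0,0,0]],[-1,[0,0,-1.4],[0,0,0]],[-1,[0,0,-1.4],[0,0,0]],[-1,[0,0,-1.4],[0,0,0]]]'
python3 -c "
from h import *
print(tilt())"
```

```text
clock: 12.95
tcp_pos: [0.6101, -0.0191, 0.092]
orientation: [0.758, 0.652, 0.0, 0.001]
contact_force: [-6.4, 0.7, 18.9]
grip_width: 0.0002
grip_force: 9.2
(1372, 'grad in chest axes', array([-0.00250324, -0.00062205]), 'z corner', np.float64(0.09114468662659583))
```

Under 19 N the chest tilts only about 0.003 rad. I'll hold a little longer, then lift off.

```bash
python3 -m inch '[[-1,[0,0,0.1],[0,0,0]],[-1,[0,0,0.1],[0,0,0]],[-1,[0,0,0.1],[0,0,0]],[-1,[0,0,0.1],[0,0,0]],[-1,[0,0,0.1],[0,0,0]],[-1,[0,0,1],[0,0,0]],[-1,[0,0,3],[0,0,0]],[-1,[0,0,6],[0,0,0]],[-1,[0,0,10],[0,0,0]],[-1,[0,0,12],[0,0,0]]]'
python3 -m inch '[[-1,[-10,-10,3],[0,0,0]],[-1,[-10,-10,3],[0,0,0]],[-1,[-10,-15,3],[0,0,0]],[-1,[-10,-20,3],[0,0,0]],[-1,[-10,-20,3],[0,0,0]],[-1,[-10,-20,3],[0,0,0]],[-1,[-10,-20,3],[0,0,0]],[-1,[-10,-20,3],[0,0,0]],[-1,[-10,-20,3],[0,0,0]],[-1,[-10,-20,3],[0,0,0]]]'
python3 - <<'E'
from h import *
import cv2
print(tilt())
p,d=vision.grab_frame('side');q=vision.grab_frame('top')[0]
f=lambda a:cv2.resize(a,(400,320),interpolation=cv2.INTER_CUBIC)
cv2.imwrite('pics/e.png',np.hstack([f(p[170:270,200:325]),f(q[150:250,190:315])])[...,::-1])
E
```

```text
clock: 13.83
tcp_pos: [0.6112, -0.0193, 0.2138]
orientation: [0.758, 0.652, 0.002, 0.002]
contact_force: [0.7, -0.1, -0.1]
grip_width: 0.0004
grip_force: 0.0
clock: 14.67
tcp_pos: [0.5103, -0.2178, 0.2393]
orientation: [0.758, 0.653, 0.0, -0.0]
contact_force: [-0.2, -0.1, -0.4]
grip_width: 0.0007
grip_force: 0.0
(1578, 'grad in chest axes', array([ 0.00087326, -0.00017855]), 'z corner', np.float64(0.09143571897075563))
```

View pics/e.png

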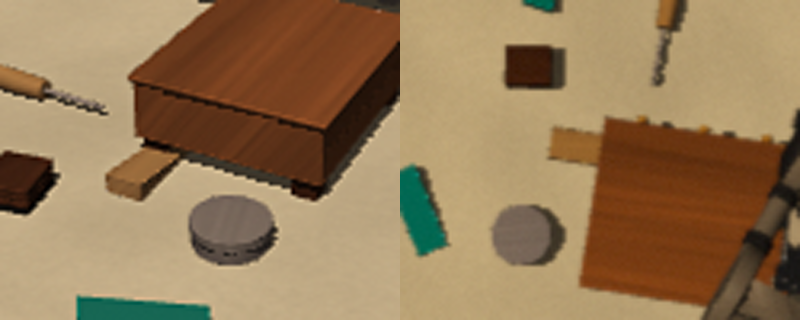

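The wedge sits under the foot, at (145,172) in the left view and (575,145) in the right. The chest is level and nothing else has moved.

```bash
python3 -c "
from rig import finish_job
print(finish_job())"
```

```text
the job is handed in; nothing more can be done
None
```

The job is handed in, though no verdict came back: the chest rocked about 0.06 rad on the first press, the wedge was pushed snug under the short foot (about 7 N), and the second press of about 19 N tilted the chest only about 0.003 rad.

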